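# Lock the straining basket into its stand

## Task

Fit the perforated straining basket into the three-legged stand over the bowl, ready for pressing fruit through it: lift the basket by its wooden grip, let its three lugs down through the three gaps of the stand's ring until they rest on the ledge below, then turn it clockwise (seen from above), pressing only lightly, until all three lugs drop into the locking notches and the basket sits level. Never force the basket against the stand, leave the bowl standing under it and the other things where they are, and let go at the end.

Things in the scene. Friction and masses are not known exactly. Their poses are not given: they have to be found in the camera images.
- basket: Loose round basket of perforated steel, about 0.3 kg, open on top, standing on the worktop at first. Origin: centre of its underside, z up its axis, x along its grip. Outer radius 37 mm at the foot, 46 mm above z = 52 (47 at the rim, z = 81 mm). Three equal lugs at 0, 120 and 240 degrees from +x, so turns of 120 degrees are alike to the stand.
- basket_grip (a point): Centre of the basket's wooden grip, on its axis 118 mm above its underside: a straight bar over the middle, 60 mm long along the basket's x, 12 mm thick along y, 18 mm high, carried by a wire bow that rises from the rim at x = +-43.5 mm; 28 mm of free space under the bar.
- basket_lug (a point): Centre of the lug that points along the basket's +x, 54 mm from its axis and 62 mm above its underside. The lugs are round steel pins 6 mm thick that stick out radially to 59.5 mm from the axis.
- stand: Rigid steel stand fixed to the worktop by three suction feet 95 mm from its axis (legs at 24, 144, 264 degrees). Origin: on the worktop under the ring's centre, z up. Guide ring: inner radius 50, outer 58 mm, z = 150 to 162 mm, cut through by three gaps 12 mm wide at 0, 120 and 240 degrees from +x. Over 35 N of contact between basket and stand, all lugs summed, is forcing; a push of 3 to 8 N is plenty.
- stand_gap (a point): Middle of the gap on the stand's +x side, at the top of the guide ring (z = 162 mm, 54 mm from the axis). Below the guide ring lies a channel 9.5 mm high; a web closes it 8 degrees to the anticlockwise side of each gap (seen from above), so lugs can be turned only clockwise there.
- stand_ledge (a point): On the stand's axis at the channel's level ledge, z = 140.5 mm; lugs on it put the basket's origin at z = 81.5 mm. Its ring is clamped by slots: the three notches (9 mm wide, 5.5 mm deep, upright sides) lie 33 to 67 degrees clockwise of the gaps, unmeasured: feel for them. Lugs turned past meet stops 14 degrees on. In the notches (origin at 76 mm) it is locked.
- bowl: Loose white prep bowl, 140 mm across and 60 mm high, standing on the worktop between the stand's legs, to catch the juice; origin: centre of its underside. It stays there.
- garlic: Bystander: loose garlic bulb, 56 mm across, 56 mm high, on the worktop between basket and stand; origin: centre of its underside.
- egg_cup: Bystander: loose turned wooden egg cup, 47 mm across, 58 mm high, further back; origin: centre of its underside.
- salt_shaker: Bystander: loose glass salt shaker, 44 mm across, 90 mm high, further back; origin: centre of its underside.
- mug: Bystander: loose speckled mug, 84 mm across, 122 mm with its handle, 100 mm high, at the back right; origin: centre of its underside.
Not all that is in view belongs to the job. Leave any yellow look-alike of the basket alone.

How it is judged:
On the way:
1. the basket hangs in the ring with its lugs resting on the ledge below the gaps (z of basket in the frame of stand between 0.0795 and 0.0845 m and horizontal distance between basket and stand below 0.006 m and angle between basket's own z axis and vertical below 0.08 rad), for 0.1 s.
At the end, for the whole second after the job is handed in: The basket is locked in the stand: its lugs are down in the notches (underside 73 to 78.5 mm above the worktop, measured from the stand's origin), within 6 mm of the stand's axis, upright within 3.4 degrees, at rest; the bowl still stands under it, its centre within 20 mm of the stand's axis (z of basket in the frame of stand between 0.073 and 0.0785 m and horizontal distance between basket and stand below 0.006 m and angle between basket's own z axis and vertical below 0.06 rad and linear speed of basket below 0.02 m/s and horizontal distance between bowl and stand below 0.02 m); the robot touches nothing.
It fails at once if the basket is pressed against the stand with more than 35 N in all (contact force between basket and stand above 35 N).
It fails at once if the garlic, egg cup, salt shaker or mug is shoved more than 2 cm from where it stood (distance of any of garlic, egg_cup, salt_shaker, mug from where it was at the start of the episode above 0.02 m).
It also fails if it takes over 64 s, if anything falls off the work surface, if the arm or the gripper's body presses on something with over 40 N, if the wrist force passes 120 N, or if a joint passes its speed limit or range.

## Robot

A 6-joint arm with a two-finger parallel gripper is mounted at the origin on a cart in front of the work surface, level with it; the furniture and walls round the work are solid. World frame = base frame: x ahead of the robot, y to its left, z up, the work surface at z = 0. Lengths are in m, angles in rad, forces in N, time in s.
With the tool pointing down it reaches from about 0.25 to 0.775 m from the base axis. Payload 4 kg.
Tool frame: the origin (TCP) lies midway between the tips of the shut fingers; the grasp point (between the pads) lies 19 mm behind it (robot.tcp_to_grasp is the distance from the TCP to the grasp point, in m); z points along the fingers, y is the line along which they close (so a half turn about z gives the same grasp; the last joint's range is limited). The gripper opens to 94 mm and grips with 3 to 60 N. Pads are 16 mm wide; open, the fingers measure 119 mm over their backs; the gripper's body (75 mm by 177 mm) begins 78 mm behind the grasp point.
Start: joints at [1.003, 0.087, 1.371, -0, 1.684, -0.103], TCP at [0.247, 0.492, 0.206] pointing down, gripper open.
Joint ranges: [-3.1, 3.1], [-0.76, 2.03], [0.27, 2.55], [-1.08, 4.22], [0.17, 2.65], [-2.57, 2.57]. Speed limits (rad/s): [2.79, 2.79, 3.14, 3.14, 3.14, 3.14].

## Interface

Orientations are given as [roll, pitch, yaw] about the fixed x, y, z axes, in that order (R = Rz(yaw) Ry(pitch) Rx(roll)).
In Python, from bench import robot, viewer gives the robot as it stands. The module is installed in compiled form; this text tells all that it offers.
- The arm moves only by the shell command python3 -m handwheel 'ROWS' [OPENING]. ROWS is JSON, a list of rows, each a list of 6 numbers: the shift along the tool's x, y, z in units of 0.2 m (1.0 is 0.2 m), then the turn, a rotation vector about the tool's x, y, z in units of 30 degrees (1.0 is 30 degrees). In form: [[x, y, z, wx, wy, wz], ...]. A call has 1 to 10 rows; each row is the pose to reach, as a shift and turn from the pose commanded when the call began, along the tool's axes at that moment; what a row does not reach only later rows make up. A row lasts 1/12 s, in which the tool goes at most 41.7 mm and 7.16 degrees, less where a joint would pass 70% of its speed; a pose out of reach is approached as far as the arm can. A call with a number of a shift or a turn outside -1 to 1 is refused whole. A call with a gripper value outside its range is refused whole. OPENING is the gripper's target within -1 to 1 (shut at 1, half-way at 0, fully open at -1), set as the call begins (- or left out, the last holds). The fingers move at their own pace and stop on an object; the grip force is fixed at half the most. Time passes only in rows, so rows that repeat a pose let the fingers close. It gives the time, the measured TCP pose, the force, the opening and the grip force at its end, in the units of the state.
- robot.get_obs(): the state, without advancing time (a new reading comes with each control period).
- viewer.snapshot(name): name is "scene" or "top" or "wrist"; returns the picture (400x640x3 uint8, red, green, blue); there is no depth.
- viewer.calibration(name): a dict with "fx", "fy", "cx", "cy" (pixels), "k1" (the pictures are not rectified: a ray, as slopes to the right and down, at radius r is drawn at 1 + k1 r^2 times it, then the intrinsics apply), "R" (3x3) and "t" (3): a world point X has camera coordinates R X + t. Camera axes: x right, y down, z forward; pixel columns grow to the right and rows downward; lengths in m; the calibration is good to about 2 mm. A picture is of the moment at which its call begins: read the wrist's pose just before it. calibration takes no time and is no camera call; for the wrist camera it gives the pose at the moment of the call.
- robot.close_job(): hands the job in; it is judged then, once.
The state is a dict: "time": time; "joint_positions": joint angles; "qvel": joint speeds; "joint_torque": joint torques, N m; "tool_pos": TCP position; "ee_rot": TCP orientation; "wrist_force": force on the tool from outside, world axes, zero at the start; "wrist_torque": the same for the moment, N m; "width": finger opening in m; "finger_force": force on a finger pad.
Only numpy, scipy, OpenCV 4.12 (cv2) and the standard library are available. Lean on these libraries where they do the work, as an engineer would, in place of code of your own. Each camera call takes 0.05 s, during which the arm holds its last target. There are 200 camera calls.

## Working session

There is one attempt and no reset: what is moved stays moved. The work goes in short steps, Python scripts to look and compute and a shell command to move; the robot and the scene stay as the last step left them, time stands still between calls to the robot, and variables do not carry over. Pictures are saved under pics/ and viewed, at most 10 in all, crops included, and the job is handed in when it is done.

```bash
mkdir -p pics
python3 - <<'E'
from bench import robot, viewer
import cv2,numpy as np
o=robot.get_obs();print(o)
for n in("scene","top"):
    im=viewer.snapshot(n);cv2.imwrite(f"pics/{n}0.png",im[:,:,::-1]);c=viewer.calibration(n);print(n,c)
E
```

```text
{'time': 0.0, 'joint_positions': array([ 1.00291666e+00,  8.79133720e-02,  1.37222831e+00,  1.42174980e-05,
        1.68358542e+00, -1.03093693e-01]), 'qvel': array([-0.00224924,  0.0002817 , -0.00162154,  0.00066768,  0.00056381,
       -0.00060662]), 'joint_torque': array([-4.67530608e-04, -3.40190864e+01, -3.02424145e+01,  7.15427916e-02,
        3.32187396e-02, -1.74462739e-04]), 'tool_pos': array([0.24623233, 0.49119933, 0.20434009]), 'ee_rot': array([-3.13947100e+00, -2.33713060e-04,  2.67680801e+00]), 'wrist_force': array([ 0.21165364, -0.19315894,  0.14318275]), 'wrist_torque': array([-0.00048027,  0.01034225, -0.01935   ]), 'finger_force': 0.0, 'width': 0.0941059595953867}
scene {'fx': 374.2977127036266, 'fy': 374.2977127036266, 'cx': 318.7149072961103, 'cy': 198.00098559142847, 'k1': -0.04201273291514463, 'R': array([[ 0.60351484, -0.79734857, -0.00225718],
       [-0.480048  , -0.36108615, -0.79948152],
       [ 0.63665041,  0.48358252, -0.60068644]]), 't': array([-0.190478  ,  0.47575951,  0.84903488])}
top {'fx': 477.4851262527527, 'fy': 477.4851262527527, 'cx': 314.2130933567466, 'cy': 201.55023431925798, 'k1': -0.1339284255203364, 'R': array([[ 0.01100581, -0.99980719,  0.01626222],
       [-0.78198457, -0.01874161, -0.62301596],
       [ 0.62320061, -0.00586   , -0.78204006]]), 't': array([0.20898215, 0.54520292, 1.60453582])}
```

View pics/scene0.png

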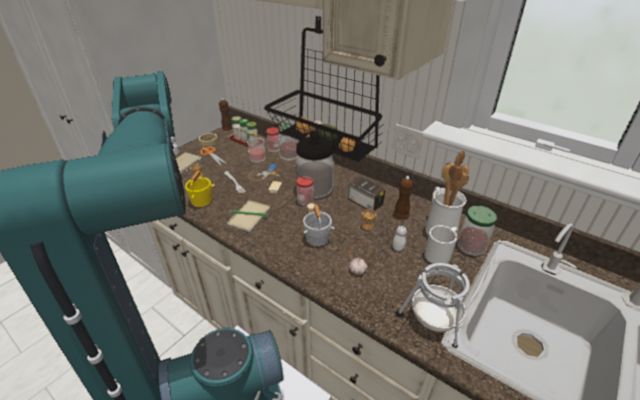

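View pics/top0.png

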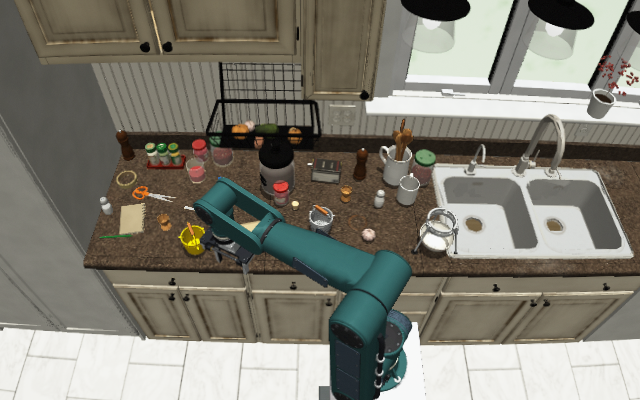

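The candidates for the basket are the grey one with an orange grip at scene (317,230) / top (321,220), and the yellow look-alike at scene (199,190) / top (192,240), plus steel and white mugs at scene (440,243). I choose the grey one. The stand with the bowl is at scene (438,300) / top (438,232). I'll check this with a close crop.

```bash
cat > h.py <<'E'
import cv2,numpy as np
from bench import robot,viewer
from scipy.spatial.transform import Rotation as Rn
def ray(c,uv):
    K=np.array([[c["fx"],0,c["cx"]],[0,c["fy"],c["cy"]],[0,0,1]])
    p=cv2.undistortPoints(np.array([[uv]],float),K,np.array([c["k1"],0,0,0,0]))[0,0]
    R=np.array(c["R"]);return -R.T@np.array(c["t"]),R.T@np.array([p[0],p[1],1])
def onz(c,uv,z):
    o,d=ray(c,uv);return o+d*(z-o[2])/d[2]
def proj(c,X):
    q=np.array(c["R"])@np.array(X)+c["t"];x,y=q[:2]/q[2];s=1+c["k1"]*(x*x+y*y)
    return c["fx"]*x*s+c["cx"],c["fy"]*y*s+c["cy"]
def tri(rs):
    A=0;b=0
    for o,d in rs:
        d=d/np.linalg.norm(d);P=np.eye(3)-np.outer(d,d);A=A+P;b=b+P@o
    return np.linalg.solve(A,b)
def delta(pos,yaw,obs=None):
    "rows from measured pose to tcp pos, tool down, yaw (tool x dir rpy [pi,0,yaw])"
    o=obs or robot.get_obs();R0=Rn.from_euler('xyz',o["ee_rot"]);R1=Rn.from_euler('xyz',[np.pi,0,yaw])
    return np.round(R0.inv().apply(np.array(pos)-o["tool_pos"])/.2,3),np.round((R0.inv()*R1).as_rotvec()/np.radians(30),3)
E
python3 - <<'E'
import cv2,numpy as np
s=cv2.imread("pics/scene0.png");t=cv2.imread("pics/top0.png")
f=lambda im,x,y:cv2.resize(im[y:y+60,x:x+80],(400,300),interpolation=cv2.INTER_CUBIC)
cv2.imwrite("pics/c1.png",np.vstack([np.hstack([f(s,280,195),f(t,280,190)]),np.hstack([cv2.resize(s[255:345,385:485],(400,300)),f(t,400,200)])]))
E
```

```text
(no output)
```

View pics/c1.png

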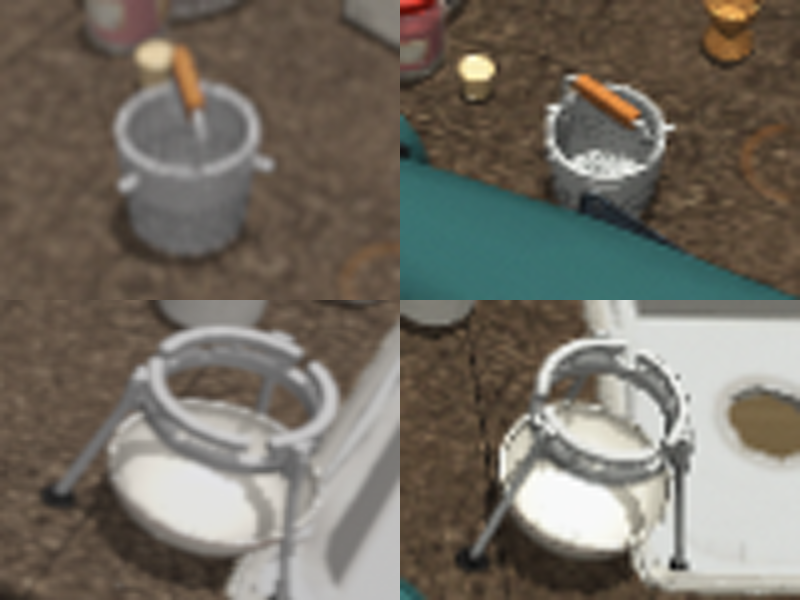

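Run:
```python
from h import *
s=viewer.calibration("scene");t=viewer.calibration("top")
S=lambda u,v:(280+u/5,195+v/5)
T=lambda u,v:(280+(u-400)/5,190+v/5)
print("rim",onz(s,S(188,130),.081),onz(t,T(607,132),.081))
for a,b in[((181,50),(575,80)),((197,106),(640,120))]: print("grip",onz(s,S(*a),.122),onz(t,T(*b),.122))
print("lugs",[onz(s,S(*a),.062) for a in((127,184),(265,162))],onz(t,T(670,128),.062))
Ss=lambda u,v:(385+u/4,255+(v-300)/3.333)
Tt=lambda u,v:(400+(u-400)/5,200+(v-300)/5)
print("stand",onz(s,Ss(243,388),.162),onz(t,Tt(610,408),.162))
print("gaps",[onz(s,Ss(*a),.162) for a in((303,350),(265,440))],onz(t,Tt(632,352),.162))
```

```text
rim [0.5563911  0.18666631 0.081     ] [0.55319063 0.18804964 0.081     ]
grip [0.58071643 0.21082265 0.122     ] [0.57264779 0.21423672 0.122     ]
grip [0.54053665 0.16714219 0.122     ] [0.53467273 0.16370353 0.122     ]
lugs [array([0.50643174, 0.19917533, 0.062     ]), array([0.57881993, 0.13930673, 0.062     ])] [0.5725514 0.1370553 0.062    ]
stand [ 0.48818236 -0.2694538   0.162     ] [ 0.47805222 -0.26364446  0.162     ]
gaps [array([ 0.54791665, -0.28611629,  0.162     ]), array([ 0.44976249, -0.2990318 ,  0.162     ])] [ 0.53169189 -0.28924987  0.162     ]
```

The crop shows the grey basket with its orange grip (scene px about 318,210), lugs visible, grip axis at about 50° in world; the ring's gaps lie at about -16° mod 120. I'm moving above the basket.

```bash
python3 -m handwheel '[[-0.97,-0.35,-0.4,0,0,1],[-0.97,-0.35,-0.4,0,0,1],[-0.97,-0.35,-0.4,0,0,1],[-0.97,-0.35,-0.4,0,0,1],[-0.97,-0.35,-0.4,0,0,1],[-0.97,-0.35,-0.4,0,0,1],[-0.97,-0.35,-0.4,0,0,1]]'
python3 - <<'E'
from h import *
print(delta([.52,.17,.31],.873))
E
```

```text
time: 0.68
tool_pos: [0.3908, 0.3405, 0.2867]
ee_rot: [3.139, 0.0, 2.149]
wrist_force: [-0.5, 0.3, 0.3]
width: 0.0939
finger_force: 0.0
(array([-1.067,  0.076, -0.116]), array([ 4.000e-03, -2.000e-03,  2.437e+00]))
```

```bash
python3 -m handwheel '[[-0.9,0.06,-0.12,0,0,1],[-0.9,0.06,-0.12,0,0,1],[-0.9,0.06,-0.12,0,0,1],[-0.9,0.06,-0.12,0,0,1],[-0.9,0.06,-0.12,0,0,1],[-0.9,0.06,-0.12,0,0,1]]'; python3 -m handwheel '[[0,0,0,0,0,1],[0,0,0,0,0,1],[0,0,0,0,0,1],[0,0,0,0,0,1],[0,0,0,0,0,1]]' >/dev/null;  python3 -m handwheel '[[0,0,0,0,0,0.44],[0,0,0,0,0,0.44],[0,0,0,0,0,0.44],[0,0,0,0,0,0.44]]'
python3 - <<'E'
from h import *
import pickle
o=robot.get_obs();c=viewer.calibration("wrist");im=viewer.snapshot("wrist");cv2.imwrite("pics/w1.png",im[:,:,::-1]);pickle.dump((c,o),open("w1.pkl","wb"))
print(proj(c,[.555,.187,.118]),-c["R"].T@c["t"])
E
```

```text
time: 1.18
tool_pos: [0.4986, 0.1972, 0.3079]
ee_rot: [-3.139, 0.001, 1.626]
wrist_force: [0.7, 1.5, 0.8]
width: 0.0942
finger_force: 0.0
time: 1.93
tool_pos: [0.4967, 0.1997, 0.3089]
ee_rot: [-3.14, 0.001, 0.882]
wrist_force: [0.4, 0.8, -0.9]
width: 0.0944
finger_force: 0.0
(np.float64(360.7186978138617), np.float64(158.41752872610408)) [0.5460557  0.25943348 0.48782203]
```

View pics/w1.png

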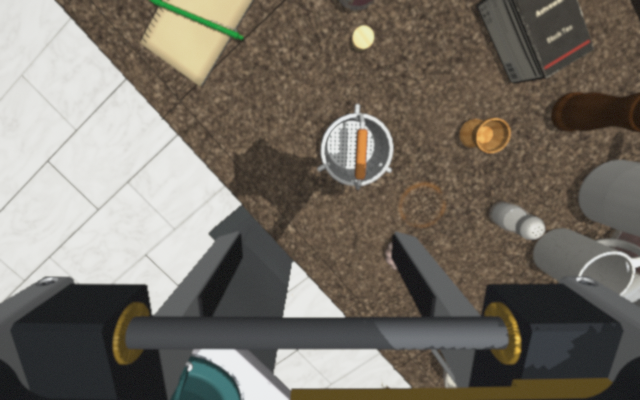

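The wrist view shows the grip upright at (361,154), rim centre near (357,149), lugs at (357,106), (322,168), (390,168).

Run:
```python
from h import *
import pickle
c,o=pickle.load(open("w1.pkl","rb"))
im=cv2.imread("pics/w1.png");h=cv2.cvtColor(im,cv2.COLOR_BGR2HSV)
m=cv2.inRange(h,(4,150,100),(20,255,255));m[:,:330]=0;m[:,395:]=0;m[:110]=0;m[195:]=0
pts=cv2.findNonZero(m);r=cv2.minAreaRect(pts);print(len(pts),r)
b=cv2.boxPoints(r);w=np.array([onz(c,p,.126)[:2] for p in b]);print(w,w.mean(0))
e=w[1]-w[0],w[2]-w[1];l=max(e,key=np.linalg.norm);print(np.degrees(np.arctan2(l[1],l[0])),[np.linalg.norm(q) for q in e])
print("rim",onz(c,(357,149),.081),"lug",onz(c,(357,106),.062))
for z in (.2,.12):print(delta([*w.mean(0),z],np.arctan2(l[1],l[0])))
```

```text
382 ((360.8233947753906, 153.51747131347656), (8.123275756835938, 47.30931091308594), 3.094058036804199)
[[0.53662237 0.17494736]
 [0.57238849 0.21673694]
 [0.57928105 0.21044741]
 [0.5437821  0.168376  ]] [0.5580185  0.19262693]
49.44102695451649 [np.float64(0.05500530994842016), np.float64(0.009330891126950482)]
rim [0.55959923 0.19266517 0.081     ] lug [0.59457162 0.23436323 0.062     ]
(array([0.168, 0.258, 0.545]), array([-0.002,  0.001,  0.035]))
(array([0.168, 0.258, 0.945]), array([-0.002,  0.001,  0.035]))
```

```bash
python3 -m handwheel '[[0.168,0.258,0.55,0,0,0.035],[0.168,0.258,0.55,0,0,0.035],[0.168,0.258,0.55,0,0,0.035],[0.168,0.258,0.55,0,0,0.035],[0.168,0.258,0.55,0,0,0.035]]'
python3 - <<'E'
from h import *
print(delta([.5580,.1926,.1],np.radians(49.5)))
E
```

```text
time: 2.4
tool_pos: [0.5571, 0.191, 0.1959]
ee_rot: [-3.136, 0.006, 0.859]
wrist_force: [0.3, -0.9, 0.7]
width: 0.0942
finger_force: 0.0
(array([0.012, 0.   , 0.479]), array([-0.01 ,  0.012, -0.009]))
```

```bash
python3 -m handwheel '[[0,0,0.2,0,0,0],[0,0,0.35,0,0,0],[0,0,0.48,0,0,0],[0,0,0.48,0,0,0]]'; python3 -m handwheel '[[0,0,0,0,0,0],[0,0,0,0,0,0],[0,0,0,0,0,0],[0,0,0,0,0,0],[0,0,0,0,0,0],[0,0,0,0,0,0],[0,0,0,0,0,0],[0,0,0,0,0,0],[0,0,0,0,0,0],[0,0,0,0,0,0]]' 1
```

```text
time: 2.73
tool_pos: [0.5556, 0.1912, 0.1005]
ee_rot: [-3.137, 0.005, 0.859]
wrist_force: [-0.5, 0.1, -1.2]
width: 0.0934
finger_force: 0.0
time: 3.57
tool_pos: [0.5587, 0.1911, 0.1033]
ee_rot: [-3.141, 0.0, 0.857]
wrist_force: [0.3, -0.4, 0.4]
width: 0.0306
finger_force: 0.0
```

```bash
python3 -m handwheel '[[0,0,0.01,0,0,0],[0,0,0.02,0,0,0],[0,0,0.02,0,0,0],[0,0,0.02,0,0,0],[0,0,0.02,0,0,0],[0,0,0.02,0,0,0]]'; python3 -m handwheel '[[0,0,-0.1,0,0,0],[0,0,-0.2,0,0,0],[0,0,-0.3,0,0,0],[0,0,-0.45,0,0,0],[0,0,-0.6,0,0,0],[0,0,-0.75,0,0,0],[0,0,-0.9,0,0,0],[0,0,-0.9,0,0,0]]'
```

```text
time: 4.07
tool_pos: [0.5583, 0.191, 0.0987]
ee_rot: [-3.141, 0.001, 0.857]
wrist_force: [-0.2, -0.4, -2.7]
width: 0.0117
finger_force: 30.0
time: 4.73
tool_pos: [0.5611, 0.1917, 0.2871]
ee_rot: [3.134, -0.011, 0.857]
wrist_force: [1.3, 1.1, -1.2]
width: 0.0115
finger_force: 30.0
```

```bash
python3 -m handwheel '[[-0.35,0,-0.15,0,0,0.3],[-0.7,0.0,-0.35,0,0,0.6],[-1,0,-0.35,0,0,0.85],[-1,0,-0.35,0,0,1],[-1,0,-0.35,0,0,1],[-1,0,-0.35,0,0,1],[-1,0,-0.35,0,0,1]]'
python3 - <<'E'
from h import *
print(delta([.45,-.10,.36],np.radians(-50)))
E
```

```text
time: 5.32
tool_pos: [0.427, 0.0387, 0.3495]
ee_rot: [3.141, -0.002, 0.331]
wrist_force: [-0.1, 0.7, -2.5]
width: 0.0115
finger_force: 30.0
(array([-0.116,  0.693, -0.052]), array([-1.000e-03, -4.000e-03,  2.298e+00]))
```

```bash
python3 -m handwheel '[[-0.1,0.2,-0.05,0,0,0.25],[-0.12,0.4,-0.05,0,0,0.5],[-0.12,0.6,-0.05,0,0,0.75],[-0.12,0.69,-0.05,0,0,1],[-0.12,0.69,-0.05,0,0,1]]'; python3 -m handwheel '[[0,0,0,0,0,0.25],[0,0,0,0,0,0.5],[0,0,0,0,0,0.75],[0,0,0,0,0,1],[0,0,0,0,0,1],[0,0,0,0,0,1],[0,0,0,0,0,1]]'
python3 - <<'E'
from h import *
import pickle
o=robot.get_obs();c=viewer.calibration("wrist");im=viewer.snapshot("wrist");cv2.imwrite("pics/w2.png",im[:,:,::-1]);pickle.dump((c,o),open("w2.pkl","wb"))
print(proj(c,[.483,-.267,.162]))
E
```

```text
time: 5.73
tool_pos: [0.4521, -0.1013, 0.3553]
ee_rot: [3.141, 0.005, -0.198]
wrist_force: [0.3, -0.8, -3.2]
width: 0.0116
finger_force: 30.0
time: 6.32
tool_pos: [0.4507, -0.0975, 0.3584]
ee_rot: [3.141, 0.002, -0.709]
wrist_force: [-0.6, 0.6, -2.7]
width: 0.0121
finger_force: 30.0
(np.float64(410.234690410627), np.float64(63.992191536875765))
```

View pics/w2.png

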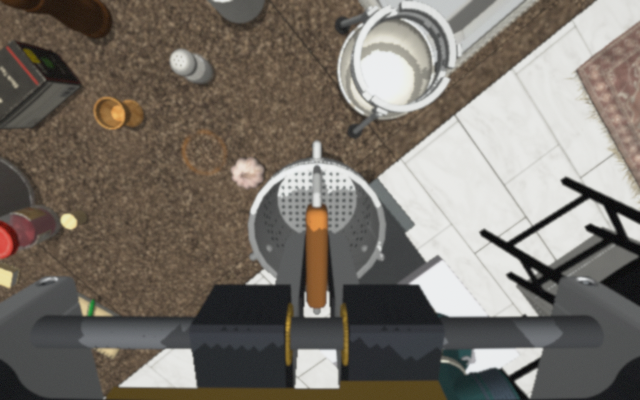

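The stand ring is in view, centred around (406,57), basket straight in the grip. I'll zoom on the ring.

Run:
```python
import cv2
im=cv2.imread("pics/w2.png")[0:130,325:485]
cv2.imwrite("pics/w2c.png",cv2.resize(im,(736,598),interpolation=cv2.INTER_CUBIC))
```

```text
(no output)
```

View pics/w2c.png

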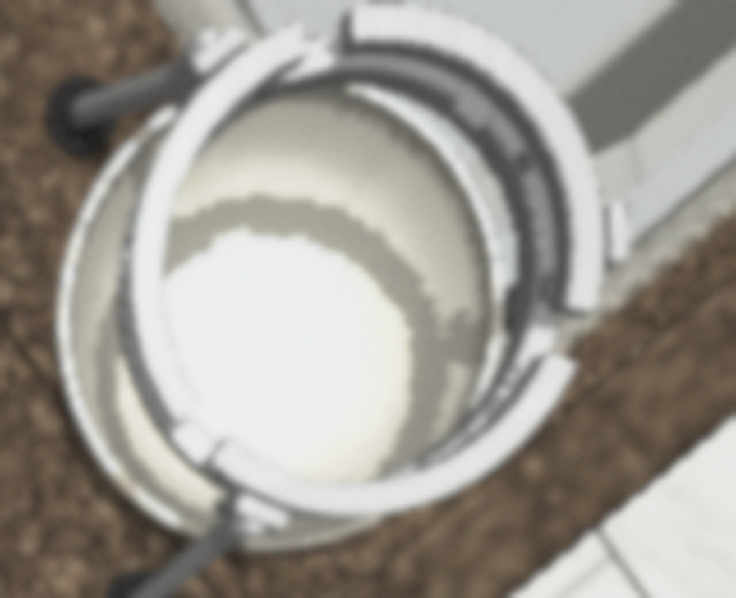

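Run:
```python
from h import *
import pickle
from scipy.optimize import least_squares
c,o=pickle.load(open("w2.pkl","rb"))
P=lambda u,v:onz(c,(325+(u+.5)/4.6-.5,(v+.5)/4.6-.5),.162)[:2]
q=np.array([P(*a) for a in[(134,250),(143,180),(350,10),(430,12),(520,62),(585,150),(603,225),(593,308),(572,365),(480,475),(350,515),(215,470),(175,430)]])
r=least_squares(lambda x:np.hypot(*(q-x).T)-.058,[.48,-.27]);print(r.x,np.round(r.fun*1e3,1))
for g in[(322,38),(570,333),(200,447)]:
    d=P(*g)-r.x;print(np.degrees(np.arctan2(d[1],d[0])),np.hypot(*d))
# basket lug seen: px (318,150)
print("lug+x",onz(c,(318,146),o["tool_pos"][2]-.099+.062),o["tool_pos"],o["ee_rot"])
```

```text
[ 0.49215542 -0.26475182] [-1.3  0.4 -0.7 -0.3 -0.8  0.1  0.5 -0.3 -0.6 -0.3 -0.7 -0.2  0.1]
-25.670902630709797 0.052738206752911236
-145.35930729459113 0.05382156322858458
96.12093641239062 0.05612289885676941
lug+x [ 0.49325292 -0.13760296  0.32135806] [ 0.45068942 -0.09752155  0.35835806] [ 3.14137907e+00  1.85830514e-03 -7.09202239e-01]
```

```bash
python3 -m handwheel '[[0.15,0.1,0,0,0,-0.25],[0.3,0.2,0,0,0,-0.5],[0.45,0.3,0,0,0,-0.75],[0.6,0.42,0,0,0,-1],[0.7,0.5,0,0,0,-1],[0.7,0.5,0,0,0,-1]]' >/dev/null
for i in 1 2 3; do :; done
python3 -m handwheel '[[0,0,0,0,0,-0.25],[0,0,0,0,0,-0.5],[0,0,0,0,0,-0.75],[0,0,0,0,0,-1],[0,0,0,0,0,-1]]' >/dev/null
python3 -m handwheel '[[0,0,0,0,0,-0.25],[0,0,0,0,0,-0.5],[0,0,0,0,0,-0.75],[0,0,0,0,0,-1],[0,0,0,0,0,-1]]' >/dev/null
python3 -m handwheel '[[0,0,0,0,0,-0.25],[0,0,0,0,0,-0.5],[0,0,0,0,0,-0.75],[0,0,0,0,0,-1],[0,0,0,0,0,-1]]' >/dev/null
python3 -m handwheel '[[0,0,0,0,0,-0.25],[0,0,0,0,0,-0.52],[0,0,0,0,0,-0.52],[0,0,0,0,0,-0.52],[0,0,0,0,0,-0.52]]'
python3 - <<'E'
from h import *
y=np.radians(95)
print(delta([.492-.001*np.cos(y),-.265-.001*np.sin(y),.250],y), robot.get_obs()["joint_positions"])
E
```

```text
time: 8.53
tool_pos: [0.4908, -0.2654, 0.3594]
ee_rot: [3.142, -0.0, 1.649]
wrist_force: [-0.5, -0.5, -2.5]
width: 0.0118
finger_force: 30.0
(array([-0.003,  0.006,  0.547]), array([ 0.   , -0.   , -0.017])) [-5.97461809e-01  1.29033993e-01  1.02106167e+00  1.61898509e-04
  1.99151277e+00 -6.75512795e-01]
```

```bash
python3 -m handwheel '[[0,0.005,0.15,0,0,-0.017],[0,0.005,0.3,0,0,-0.017],[0,0.005,0.45,0,0,-0.017],[0,0.005,0.6,0,0,-0.017],[0,0.005,0.71,0,0,-0.017],[0,0.005,0.71,0,0,-0.017],[0,0.005,0.71,0,0,-0.017]]'
python3 - <<'E'
from h import *
import pickle
o=robot.get_obs();out=[]
for n,s in(("wrist",0),("scene",1),("top",1)):
    c=viewer.calibration(n);im=viewer.snapshot(n);cv2.imwrite(f"pics/{n}3.png",im[:,:,::-1])
    pickle.dump((c,o),open(n+"3.pkl","wb"))
    if s:
        u,v=map(int,proj(c,[.492,-.265,.17]));out.append(cv2.resize(im[v-50:v+50,u-67:u+67,::-1],(400,300),interpolation=cv2.INTER_CUBIC));print(n,u,v)
    else: out.append(cv2.resize(im[130:290,213:427,::-1],(400,300),interpolation=cv2.INTER_CUBIC));out.append(cv2.resize(im[:,:,::-1],(400,300)))
cv2.imwrite("pics/c3.png",np.vstack([np.hstack(out[:2]),np.hstack(out[2:])]))
E
```

```text
time: 9.12
tool_pos: [0.4911, -0.265, 0.2163]
ee_rot: [-3.139, -0.002, 1.66]
wrist_force: [-0.0, 0.1, -1.2]
width: 0.0117
finger_force: 30.0
scene 445 277
top 442 217
```

View pics/c3.png

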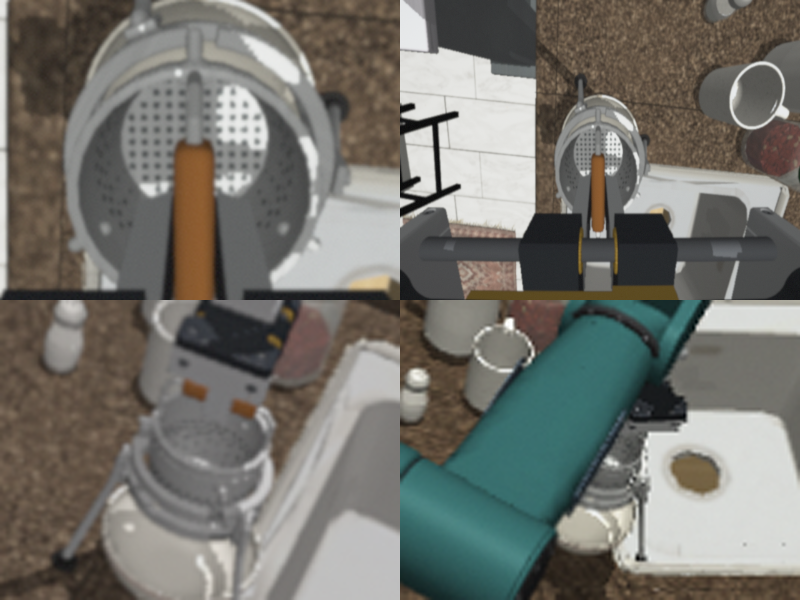

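The basket hangs centred above the ring; the front lug shows near wrist px (316,147). I'll zoom once on the lug and gap.

Run:
```python
import cv2
im=cv2.imread("pics/wrist3.png")[125:265,235:405]
cv2.imwrite("pics/w3c.png",cv2.resize(im,(728,600),interpolation=cv2.INTER_CUBIC))
```

```text
(no output)
```

View pics/w3c.png

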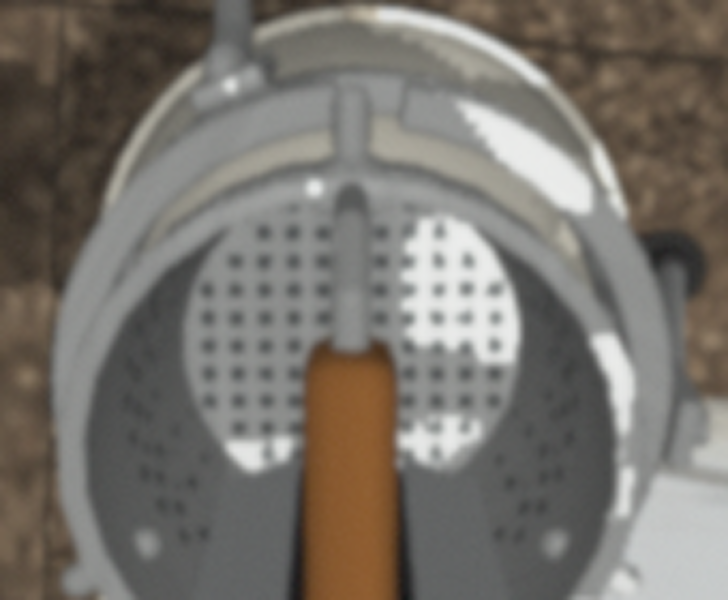

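Run:
```python
from h import *
import pickle
c,o=pickle.load(open("wrist3.pkl","rb"))
P=lambda u,v,z:onz(c,(235+(u+.5)/4.282-.5,125+(v+.5)/4.286-.5),z)[:2]
print(c["cx"],o["tool_pos"])
L=P(350,100,.179);print("lug",L)
e=P(403,110,.162);print("gap edge",e)
l,r=P(55,380,.162),P(668,380,.162);print("ring",l,r,(l+r)/2)
b=o["tool_pos"][2]-.099+.081
l,r=P(84,410,b),P(622,410,b);print("rim",l,r,(l+r)/2)
```

```text
316.4537461467299 [ 0.49114056 -0.26499416  0.21634596]
lug [ 0.48492569 -0.20950085]
gap edge [ 0.49445433 -0.21209404]
ring [ 0.43500483 -0.26736019] [ 0.54843517 -0.25711041] [ 0.49172   -0.2622353]
rim [ 0.44727821 -0.25955205] [ 0.53186313 -0.25190319] [ 0.48957067 -0.25572762]
```

```bash
python3 -m handwheel '[[-0.002,0.007,0.02,0,0,0.05],[-0.002,0.007,0.04,0,0,0.05],[-0.002,0.007,0.05,0,0,0.05],[-0.002,0.007,0.05,0,0,0.05],[-0.002,0.007,0.05,0,0,0.05]]'; python3 -m handwheel '[[0,0,0.015,0,0,0],[0,0,0.03,0,0,0],[0,0,0.03,0,0,0]]';python3 -m handwheel '[[0,0,0.015,0,0,0],[0,0,0.03,0,0,0],[0,0,0.03,0,0,0]]'
```

```text
time: 9.68
tool_pos: [0.4933, -0.2658, 0.2079]
ee_rot: [3.141, 0.0, 1.636]
wrist_force: [0.1, -0.1, -2.8]
width: 0.012
finger_force: 30.0
time: 9.93
tool_pos: [0.4929, -0.2655, 0.2006]
ee_rot: [-3.141, -0.001, 1.636]
wrist_force: [-0.7, -0.1, -4.0]
width: 0.0116
finger_force: 30.0
time: 10.18
tool_pos: [0.4929, -0.2655, 0.1944]
ee_rot: [-3.14, -0.001, 1.636]
wrist_force: [-0.1, -0.3, -4.1]
width: 0.0123
finger_force: 30.0
```

```bash
for i in 1; do python3 -m handwheel '[[0,0,0.01,0,0,0],[0,0,0.02,0,0,0],[0,0,0.03,0,0,0],[0,0,0.03,0,0,0]]';python3 -m handwheel '[[0,0,0.01,0,0,0],[0,0,0.02,0,0,0],[0,0,0.02,0,0,0]]';python3 -m handwheel '[[0,0,0.007,0,0,0],[0,0,0.015,0,0,0],[0,0,0.015,0,0,0]]'; done
```

```text
time: 10.52
tool_pos: [0.493, -0.2656, 0.1888]
ee_rot: [-3.141, -0.001, 1.636]
wrist_force: [-0.6, 0.5, -2.4]
width: 0.012
finger_force: 30.0
time: 10.77
tool_pos: [0.493, -0.2656, 0.1849]
ee_rot: [-3.141, -0.001, 1.636]
wrist_force: [-1.1, -0.3, -3.4]
width: 0.0117
finger_force: 30.0
time: 11.02
tool_pos: [0.4931, -0.2656, 0.1821]
ee_rot: [-3.141, -0.0, 1.636]
wrist_force: [0.4, -0.6, -3.0]
width: 0.0117
finger_force: 30.0
```

```bash
python3 -m handwheel '[[0,0,0.005,0,0,0],[0,0,0.005,0,0,0],[0,0,0.005,0,0,0]]';python3 -m handwheel '[[0,0,0.005,0,0,0],[0,0,0.005,0,0,0],[0,0,0.005,0,0,0]]'
```

```text
time: 11.27
tool_pos: [0.4932, -0.2658, 0.1818]
ee_rot: [3.141, 0.0, 1.636]
wrist_force: [-0.6, -0.1, -1.7]
width: 0.0116
finger_force: 30.0
time: 11.52
tool_pos: [0.4934, -0.266, 0.1814]
ee_rot: [3.141, 0.001, 1.636]
wrist_force: [-1.2, -0.8, 2.0]
width: 0.0116
finger_force: 30.0
```

```bash
python3 -m handwheel '[[0,0,0,0,0,0.05],[0,0,0,0,0,0.1],[0,0,0,0,0,0.15],[0,0,0,0,0,0.2],[0,0,0,0,0,0.25],[0,0,0,0,0,0.25],[0,0,0,0,0,0.25]]'; python3 -c "
from h import *;print(robot.get_obs()['wrist_torque'])"
```

```text
time: 12.1
tool_pos: [0.4928, -0.2659, 0.1811]
ee_rot: [-3.141, 0.0, 1.506]
wrist_force: [-3.8, -0.3, 2.6]
width: 0.012
finger_force: 30.0
[0.16035744 0.86643018 0.20418743]
```

```bash
python3 -m handwheel '[[0,-0.004,0,0,0,0.05],[0,-0.004,0,0,0,0.1],[0,-0.004,0,0,0,0.15],[0,-0.004,0,0,0,0.2],[0,-0.004,0,0,0,0.25],[0,-0.004,0,0,0,0.25],[0,-0.004,0,0,0,0.25]]'; python3 -m handwheel '[[0,0,0,0,0,0.05],[0,0,0,0,0,0.1],[0,0,0,0,0,0.15],[0,0,0,0,0,0.2],[0,0,0,0,0,0.25],[0,0,0,0,0,0.25],[0,0,0,0,0,0.25]]'; python3 -c "
from h import *;print(robot.get_obs()['wrist_torque'])"
```

```text
time: 12.68
tool_pos: [0.4924, -0.2656, 0.1807]
ee_rot: [3.142, -0.0, 1.375]
wrist_force: [-3.3, -0.5, 2.7]
width: 0.0116
finger_force: 30.0
time: 13.27
tool_pos: [0.4926, -0.2653, 0.1806]
ee_rot: [3.141, -0.001, 1.245]
wrist_force: [-2.9, 1.3, 3.2]
width: 0.0119
finger_force: 30.0
[0.45324765 0.56355403 0.09981781]
```

```bash
for i in 1; do python3 -m handwheel '[[0,0,0,0,0,0.05],[0,0,0,0,0,0.1],[0,0,0,0,0,0.15],[0,0,0,0,0,0.2],[0,0,0,0,0,0.2],[0,0,0,0,0,0.2]]'; python3 -m handwheel '[[0,0,0,0,0,0.04],[0,0,0,0,0,0.08],[0,0,0,0,0,0.12],[0,0,0,0,0,0.12]]';python3 -m handwheel '[[0,0,0,0,0,0.04],[0,0,0,0,0,0.08],[0,0,0,0,0,0.08],[0,0,0,0,0,0.08]]'; done; python3 -c "
from h import *;print(robot.get_obs()['wrist_torque'])"
```

```text
time: 13.77
tool_pos: [0.4928, -0.2654, 0.1805]
ee_rot: [3.141, -0.001, 1.14]
wrist_force: [-1.0, 2.4, 2.8]
width: 0.012
finger_force: 30.0
time: 14.1
tool_pos: [0.4926, -0.2656, 0.1805]
ee_rot: [3.141, -0.0, 1.075]
wrist_force: [-1.4, 2.3, 1.8]
width: 0.0117
finger_force: 30.0
time: 14.43
tool_pos: [0.4926, -0.2658, 0.1805]
ee_rot: [3.141, -0.0, 1.033]
wrist_force: [-1.2, 2.0, 2.4]
width: 0.0118
finger_force: 30.0
[0.59251525 0.20314539 0.08838829]
```

```bash
for i in 1; do python3 -m handwheel '[[0,0,0,0,0,0.03],[0,0,0,0,0,0.06],[0,0,0,0,0,0.09],[0,0,0,0,0,0.09]]'; python3 -m handwheel '[[0,0,0,0,0,0.03],[0,0,0,0,0,0.06],[0,0,0,0,0,0.09],[0,0,0,0,0,0.09]]';python3 -m handwheel '[[0,0,0,0,0,0.03],[0,0,0,0,0,0.06],[0,0,0,0,0,0.09],[0,0,0,0,0,0.09]]'; done; python3 -c "
from h import *;print(robot.get_obs()['wrist_torque'])"
```

```text
time: 14.77
tool_pos: [0.4924, -0.2657, 0.1805]
ee_rot: [3.141, -0.0, 0.986]
wrist_force: [-1.8, 1.2, 3.4]
width: 0.0119
finger_force: 30.0
time: 15.1
tool_pos: [0.4925, -0.2657, 0.1805]
ee_rot: [3.141, -0.0, 0.938]
wrist_force: [-1.7, 2.1, 3.8]
width: 0.0118
finger_force: 30.0
time: 15.43
tool_pos: [0.4925, -0.2657, 0.1805]
ee_rot: [3.141, -0.0, 0.891]
wrist_force: [-2.0, 1.7, 2.3]
width: 0.0119
finger_force: 30.0
[0.60257289 0.22387477 0.07158951]
```

Turned 42.6° so far. Continuing.

```bash
for i in 1; do python3 -m handwheel '[[0,0,0,0,0,0.03],[0,0,0,0,0,0.06],[0,0,0,0,0,0.09],[0,0,0,0,0,0.09]]'; python3 -m handwheel '[[0,0,0,0,0,0.03],[0,0,0,0,0,0.06],[0,0,0,0,0,0.09],[0,0,0,0,0,0.09]]';python3 -m handwheel '[[0,0,0,0,0,0.03],[0,0,0,0,0,0.06],[0,0,0,0,0,0.09],[0,0,0,0,0,0.09]]'; done; python3 -c "
from h import *;print(robot.get_obs()['wrist_torque'])"
```

```text
time: 15.77
tool_pos: [0.4927, -0.2658, 0.1805]
ee_rot: [3.141, -0.0, 0.844]
wrist_force: [-1.2, 0.3, 2.4]
width: 0.0122
finger_force: 30.0
time: 16.1
tool_pos: [0.4922, -0.266, 0.1795]
ee_rot: [-3.141, 0.001, 0.797]
wrist_force: [-0.0, -0.5, -1.9]
width: 0.0116
finger_force: 30.0
time: 16.43
tool_pos: [0.4922, -0.2655, 0.1799]
ee_rot: [-3.14, 0.0, 0.75]
wrist_force: [-0.1, -0.3, -2.7]
width: 0.0119
finger_force: 30.0
[ 0.00048025  0.13777879 -0.02608679]
```

```bash
python3 -m handwheel '[[0,0,0.005,0,0,0],[0,0,0.005,0,0,0],[0,0,0.005,0,0,0]]';python3 -m handwheel '[[0,0,0.005,0,0,0],[0,0,0.005,0,0,0],[0,0,0.005,0,0,0]]'; python3 -c "
from h import *;print(robot.get_obs()['wrist_torque'])"
```

```text
time: 16.68
tool_pos: [0.4923, -0.2655, 0.1793]
ee_rot: [-3.141, -0.0, 0.751]
wrist_force: [-0.7, 0.6, -3.1]
width: 0.0116
finger_force: 30.0
time: 16.93
tool_pos: [0.4924, -0.2656, 0.1783]
ee_rot: [-3.141, -0.0, 0.751]
wrist_force: [-0.6, 0.5, -2.7]
width: 0.0118
finger_force: 30.0
[-0.04630484  0.12134454 -0.02199474]
```

```bash
python3 -m handwheel '[[0,0,0.005,0,0,0],[0,0,0.01,0,0,0],[0,0,0.01,0,0,0]]';python3 -m handwheel '[[0,0,0.005,0,0,0],[0,0,0.005,0,0,0],[0,0,0.005,0,0,0]]';python3 -m handwheel '[[0,0,0.005,0,0,0],[0,0,0.005,0,0,0],[0,0,0.005,0,0,0]]'; python3 -c "
from h import *;print(robot.get_obs()['wrist_torque'])"
```

```text
time: 17.18
tool_pos: [0.4923, -0.2656, 0.1761]
ee_rot: [-3.141, 0.0, 0.751]
wrist_force: [0.3, -0.3, -3.4]
width: 0.0118
finger_force: 30.0
time: 17.43
tool_pos: [0.4924, -0.2657, 0.1757]
ee_rot: [3.141, -0.0, 0.751]
wrist_force: [0.2, -0.5, -2.4]
width: 0.0119
finger_force: 30.0
time: 17.68
tool_pos: [0.4924, -0.2659, 0.1753]
ee_rot: [3.141, 0.0, 0.751]
wrist_force: [-1.2, -0.9, 1.4]
width: 0.0118
finger_force: 30.0
[0.05111243 0.38506136 0.05948787]
```

All three lugs seem seated (5.3 mm drop, level). I'm letting go and retreating upward.

```bash
python3 -m handwheel '[[0,0,0,0,0,0],[0,0,0,0,0,0],[0,0,0,0,0,0],[0,0,0,0,0,0],[0,0,0,0,0,0],[0,0,0,0,0,0],[0,0,0,0,0,0]]' -0.3; python3 -m handwheel '[[0,0,-0.05,0,0,0],[0,0,-0.15,0,0,0],[0,0,-0.3,0,0,0],[0,0,-0.5,0,0,0],[0,0,-0.7,0,0,0],[0,0,-0.7,0,0,0],[0,0,-0.7,0,0,0]]'
python3 - <<'E'
from h import *
a=viewer.snapshot("scene");b=viewer.snapshot("wrist")
cv2.imwrite("pics/c4.png",np.hstack([cv2.resize(a[180:360,330:540,::-1],(400,343)),cv2.resize(b[:343,:400,::-1] if 0 else b[:,:,::-1],(400,343))]))
E
```

```text
time: 18.27
tool_pos: [0.4925, -0.2656, 0.1744]
ee_rot: [-3.142, -0.0, 0.751]
wrist_force: [0.2, -0.8, -0.5]
width: 0.0553
finger_force: 0.0
time: 18.85
tool_pos: [0.4935, -0.2664, 0.3192]
ee_rot: [3.133, -0.002, 0.751]
wrist_force: [0.5, 0.2, -0.8]
width: 0.0611
finger_force: 0.0
```

View pics/c4.png

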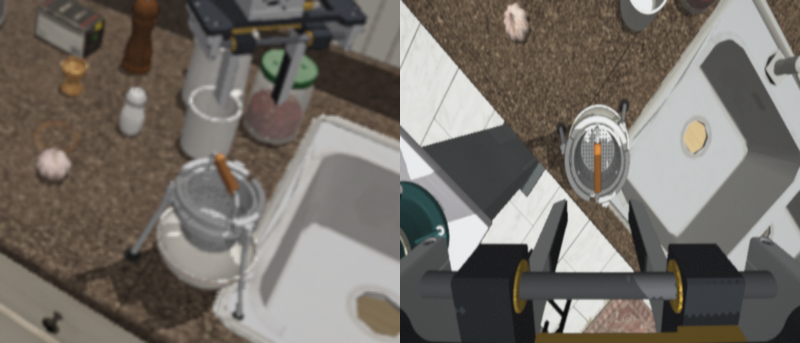

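The basket sits level in the ring (crop px 218,200), the bowl is under it, bystanders are unmoved and the gripper is clear. Handing in.

```bash
python3 -c "
from bench import robot;print(robot.close_job())"
```

```text
the job is handed in; nothing more can be done
None
```

The basket is seated and level in the stand with its lugs down in the notches (it dropped about 5.3 mm, felt by force and height), the gripper is clear of it, and the job is handed in; no verdict was returned.

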